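# Clamp set-up for drilling on the fixture plate

### The arm

A 6-joint arm with a two-finger parallel gripper is mounted at the origin on a cart in front of the work surface, level with it; the furniture and walls round the work are solid. World frame = base frame: x ahead of the robot, y to its left, z up, the work surface at z = 0. Lengths are in m, angles in rad, forces in N, time in s.
With the tool pointing down it reaches from about 0.35 to 0.775 m from the base axis. Payload 5.5 kg.
Tool frame: the origin (TCP) lies midway between the tips of the shut fingers; the grasp point (between the pads) lies 19 mm behind it (env.pinch_z is the distance from the TCP to the grasp point, in m); z points along the fingers, y is the line along which they close (so a half turn about z gives the same grasp; the last joint's range is limited). The gripper opens to 85 mm and grips with 20 to 120 N. Pads are 22 mm wide; open, the fingers measure 114 mm over their backs; the gripper's body (76 mm by 85 mm) begins 54 mm behind the grasp point. The pads swing forward as they close: fully open they stand 13 mm farther back than shut.
Start: joints at [-1.442, 0.313, 0.046, 1.304, 0, 1.431], TCP at [0.153, -0.554, 0.231] pointing down, gripper open.
Joint ranges: [-2.76, 2.76], [-0.86, 1.69], [-1.03, 1.26], [-2.2, 2.34], [-1.47, 1.5], [-3.14, 3.14]. Speed limits (rad/s): [2.57, 2.57, 3.14, 3.14, 3.14, 3.14].

### API

Orientations are given as [roll, pitch, yaw] about the fixed x, y, z axes, in that order (R = Rz(yaw) Ry(pitch) Rx(roll)).
In Python, from workcell import env gives the robot as it stands.
- The arm moves only by the shell command python3 -m pendant, which reads ROWS from standard input. ROWS is a JSON object whose key "moves" holds a list of rows, 1 to 8 of them, each of 7 numbers: the finger opening in m, then dx, dy, dz in parts of the range, where 1.0 means 50 cm, then a rotation vector rx, ry, rz in parts of the range, where 1.0 means 2 pi rad; each row is the pose to reach, as a shift and turn from the pose commanded when the command began, along the tool's axes at that moment; what a row does not reach only later rows make up. A row lasts 1/8 s, in which the tool goes at most 0.0625 m and 0.188 rad, less where a joint would pass 70% of its speed; a pose out of reach is approached as far as the arm can. The fingers move at their own pace and stop on an object; the grip force is fixed at half the most. Time passes only in rows, so rows that do not move let the fingers close. It prints the time, the measured TCP pose, the force, the opening and the grip force at its end. No shift or turn number may pass 1 either way. Input that does not fit is refused with a message, and nothing moves.
- env.observe(): the state, without advancing time (a new reading comes with each control period).
- env.grab_frame(name): name is "side" or "top" or "wrist"; returns a dict with "color" (400x640x3 uint8, red, green, blue), "fx", "fy", "cx", "cy" (pixels), "world_to_cam" (4x4, takes a point from world to camera coordinates). Camera axes: x right, y down, z forward; pixel columns grow to the right and rows downward; lengths in m; the calibration is good to about 2 mm. The wrist camera is an equidistant fisheye: a pixel r from the principal point sees the ray r / f radians off the axis. A picture is of the moment at which its call begins. There is no depth.
- env.finish_job(): hands the job in; it is judged then, once.
The state is a dict: "t": time; "q": joint angles; "joint_vel": joint speeds; "joint_efforts": joint torques, N m; "position": TCP position; "tool_rot": TCP orientation; "ft_force": force on the tool from outside, world axes, zero at the start; "moment": the same for the moment, N m; "width": finger opening in m; "gripper_force": force on a finger pad.
Only numpy, scipy, OpenCV 4.12 (cv2) and the standard library are available. Lean on these libraries where they do the work, as an engineer would, in place of code of your own. Each camera call takes 0.05 s, during which the arm holds its last target. There are 200 camera calls.

### The job

Set up the small offcut for drilling on the aluminium fixture plate: lay the thick offcut as backing between the two rails, its ends level with theirs, and the small offcut centred and square on top of it, both lengthwise along the rails; stand the packing block that is as tall as these two together on the dark heel pad behind the stud. Then lay the steel strap over the stud so that it bridges level from the small offcut to the packing block, and drop the washer over the stud onto the strap. Leave the other packing block, the pencil and the chuck key where they lie.

Things in the scene. Friction and masses are not known exactly. Their poses are not given: they have to be found in the camera images.
- fixture_plate: Fixed grey aluminium plate, top 12 mm up. Origin: on the bench under the stud (10 mm thick, tip 105 mm up, last 9 mm tapered, collar 25 mm wide, 6 high). Plate x -172..102 mm, y +-70. Own x leads from the rails to the heel pad, z up. Two dark rails along x on the near side, x -160..-20 mm, 6 mm high, 12 wide, inner faces at y +-37. Dark flat heel pad 52 x 62 mm at x = 64 mm, y = 0.
- thick_offcut: Larger pine block with a dark knot, 64 x 140 x 38 mm. Origin at the centre of its underside; own x across the 64 mm, own y along the 140 mm, z up.
- small_offcut: Smaller pine block, 55 x 90 x 18 mm. Origin at the centre of its underside; own x across the 55 mm, own y along the 90 mm, z up.
- tall_block: Packing block of dark steel, 40 x 50 x 56 mm tall, plain top, a round bore in its 50 mm sides. Origin at the centre of its underside; own x across the 40 mm, own y across the 50 mm, z up.
- short_block: Packing block of bright aluminium, 40 x 50 x 38 mm tall, plain top, loose. Origin at the centre of its underside.
- clamp_strap: Flat dark steel strap, 140 x 42 x 12 mm, alike both ways round, with a slot 61 x 17 mm through its middle along its length. Origin at the centre of its underside; own x along the 140 mm, own y across, z up. With its centre 5 mm beyond the stud towards the heel pad it bears 20 mm on the small offcut and 31 mm on the block.
- washer: Thick bright steel washer, 40 mm outside, 16 mm bore, 10 mm thick, lying flat. Origin at the centre of its underside, z up.
- pencil: Flat red carpenter's pencil, 14 x 169 x 8 mm, loose; own y along it.
- chuck_key: Grey drill chuck key with a cross bar, 75 x 70 x 24 mm, loose, origin at the centre of its underside.
Things that resemble listed ones, but are neither listed nor needed, are in the scene too. Of the things shaped like the washer, the steel one is meant.

How it is judged:
By the outcome, as a careful person would: the job done as asked, in the order asked, and still so for the second after the job is handed in, with the robot touching nothing.
It also fails if it takes over 136 s, if anything falls off the work surface, if the arm or the gripper's body presses on something with over 40 N, if the wrist force passes 120 N, or if a joint passes its speed limit or range.

## Working session

There is one attempt and no reset: what is moved stays moved. The work goes in short steps, Python scripts to look and compute and a shell command to move; the robot and the scene stay as the last step left them, time stands still between calls to the robot, and variables do not carry over. Pictures are saved under pics/ and viewed, at most 14 in all, crops included, and the job is handed in when it is done.

```bash
mkdir -p pics; ls
python3 - <<'E'
from workcell import env
import cv2,numpy as np
s=env.observe();print(s['t'],s['position'],s['tool_rot'],s['width'],env.pinch_z)
for n in ("top","side","wrist"):
    f=env.grab_frame(n);cv2.imwrite(f"pics/{n}0.png",f["color"][:,:,::-1])
    print(n,f["fx"],f["fy"],f["cx"],f["cy"],np.round(f["world_to_cam"],4).tolist())
E
```

```text
pics
0.0 [ 0.15263819 -0.55382099  0.23039347] [-3.13974156e+00 -2.75019589e-04  2.68847319e-01] 0.08549847511810921 0.0187
top 379.6151906542037 379.6151906542037 319.1241969834878 200.51520509445828 [[0.0111, -0.9997, -0.0209, 0.0139], [-0.9934, -0.0086, -0.1141, 0.5171], [0.1139, 0.022, -0.9933, 1.0041], [0.0, 0.0, 0.0, 1.0]]
side 405.2085092841437 405.2085092841437 321.75777231049994 198.54484791904204 [[0.9832, -0.1806, 0.0247, -0.5199], [-0.0411, -0.3515, -0.9353, 0.0458], [0.1776, 0.9186, -0.353, 1.2449], [0.0, 0.0, 0.0, 1.0]]
wrist 309.70691628693146 309.70691628693146 320.2857471237768 198.62706954025694 [[0.2659, -0.964, -0.0027, -0.5737], [-0.9129, -0.2527, 0.3206, -0.0407], [-0.3097, -0.0828, -0.9472, 0.3805], [0.0, 0.0, 0.0, 1.0]]
```

View pics/top0.png

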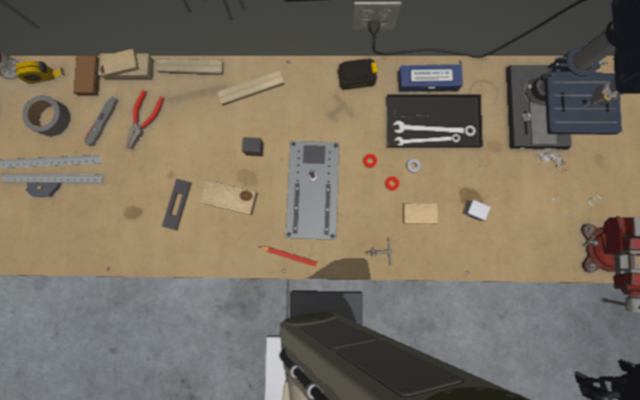

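View pics/side0.png

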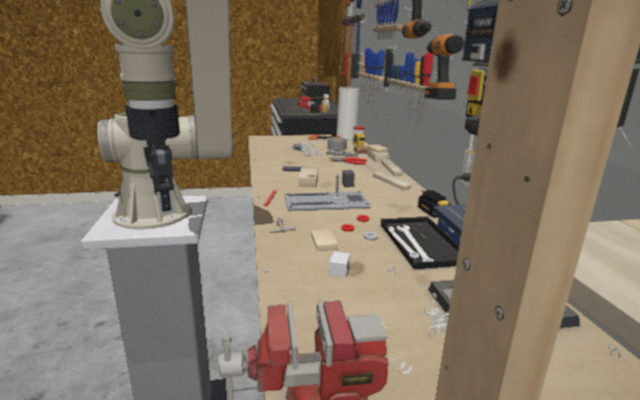

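```bash
cat > h.py <<'E'
import numpy as np,cv2
from workcell import env
from scipy.spatial.transform import Rotation as R
def grab(n,save=None):
    f=env.grab_frame(n); f['n']=n
    if save: cv2.imwrite(f"pics/{save}.png",f["color"][:,:,::-1]); np.save(f"pics/{save}.npy",{k:v for k,v in f.items()},allow_pickle=True)
    return f
def load(s): return np.load(f"pics/{s}.npy",allow_pickle=True).item()
def ray(f,u,v):
    x=(u-f['cx'])/f['fx'];y=(v-f['cy'])/f['fy']
    if f['n']=='wrist':
        r=np.hypot(x,y)+1e-12; d=np.array([x/r*np.sin(r),y/r*np.sin(r),np.cos(r)])
    else: d=np.array([x,y,1.])
    M=np.array(f['world_to_cam']);Rm=M[:3,:3]
    return -Rm.T@M[:3,3],Rm.T@d
def at(f,u,v,z):
    o,d=ray(f,u,v); return o+d*(z-o[2])/d[2]
def proj(f,P):
    P=np.atleast_2d(P);M=np.array(f['world_to_cam']);c=P@M[:3,:3].T+M[:3,3]
    if f['n']=='wrist':
        rho=np.hypot(c[:,0],c[:,1])+1e-12;th=np.arctan2(rho,c[:,2])
        x,y=c[:,0]/rho*th,c[:,1]/rho*th
    else: x,y=c[:,0]/c[:,2],c[:,1]/c[:,2]
    return np.c_[f['cx']+f['fx']*x,f['cy']+f['fy']*y]
def tri(obs):
    A=np.zeros((3,3));b=np.zeros(3)
    for f,u,v in obs:
        o,d=ray(f,u,v);d=d/np.linalg.norm(d);N=np.eye(3)-np.outer(d,d);A+=N;b+=N@o
    return np.linalg.solve(A,b)
def rel(x,y,z,yaw):
    "shift and turn from present pose, in tool axes, to tool-down pose with yaw (mod pi)"
    s=env.observe();R0=R.from_euler('xyz',s['tool_rot']);best=None
    for k in (0,np.pi,-np.pi):
        rv=(R0.inv()*R.from_euler('xyz',[np.pi,0,yaw+k])).as_rotvec()
        if best is None or np.linalg.norm(rv)<np.linalg.norm(best): best=rv
    d=R0.inv().apply(np.array([x,y,z])-s['position'])
    print('shift',np.round(d,4),'rot',np.round(best,4))
E
python3 - <<'E'
from h import *
f=grab('top','t1')
for n,u,v,z in [('platefar L',290,142,.012),('plate far R',339,142,.012),('near L',286,237,.012),('near R',335,238,.012),('stud tip',312,175,.1),('thick',229,197,.038),('small',421,213,.018),('tall',253,146,.05),('short',478,210,.038),('strap',177,204,.012),('washer',413,165,.01),('pencil',290,256,0),('key',383,251,0)]:
    p=at(f,u,v,z);print(n,np.round(p,3),round(float(np.hypot(p[0],p[1])),3))
E
```

```text
platefar L [0.685 0.104 0.012] 0.692
plate far R [ 0.685 -0.035  0.012] 0.686
near L [0.417 0.109 0.012] 0.431
near R [ 0.416 -0.025  0.012] 0.417
stud tip [0.574 0.036 0.1  ] 0.576
thick [0.523 0.264 0.038] 0.586
small [ 0.486 -0.259  0.018] 0.551
tall [0.663 0.2   0.05 ] 0.692
short [ 0.494 -0.406  0.038] 0.639
strap [0.506 0.416 0.012] 0.655
washer [ 0.621 -0.241  0.01 ] 0.667
pencil [0.365 0.098 0.   ] 0.379
key [ 0.382 -0.158  0.   ] 0.413
```

View pics/wrist0.png

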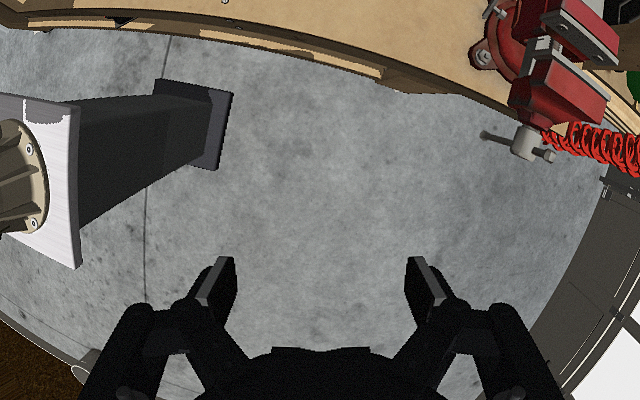

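The rows are not in the units I measure in: shifts go in shares of 50 cm and turns go in shares of 2 pi rad. I convert before sending: 0.38 m / 0.5 = 0.76, -0.262 m / 0.5 = -0.524, 0.269 rad / 6.2832 = 0.0428.

```bash
echo '{"moves": [[0.085,0.76,-0.524,-0.14,0,0,0.0428],[0.085,0.76,-0.524,-0.14,0,0,0.0428],[0.085,0.76,-0.524,-0.14,0,0,0.0428],[0.085,0.76,-0.524,-0.14,0,0,0.0428],[0.085,0.76,-0.524,-0.14,0,0,0.0428],[0.085,0.76,-0.524,-0.14,0,0,0.0428],[0.085,0.76,-0.524,-0.14,0,0,0.0428],[0.085,0.76,-0.524,-0.14,0,0,0.0428]]}' | python3 -m pendant; python3 -c "
from h import *
grab('wrist','w1')"
```

```text
t: 1.2
position: [0.451, -0.1983, 0.3018]
tool_rot: [3.141, -0.001, 0.003]
ft_force: [-0.9, 0.0, -0.6]
width: 0.0849
gripper_force: 0.0
```

Scaled: -0.32 m / 0.5 = -0.64.

```bash
echo '{"moves": [[0.085,0,-0.64,0,0,0,0],[0.085,0,-0.64,0,0,0,0],[0.085,0,-0.64,0,0,0,0],[0.085,0,-0.64,0,0,0,0],[0.085,0,-0.64,0,0,0,0],[0.085,0,-0.64,0,0,0,0],[0.085,0,-0.64,0,0,0,0]]}' | python3 -m pendant; python3 -c "
from h import *
grab('wrist','w2')"
```

```text
t: 2.12
position: [0.45, 0.0969, 0.3011]
tool_rot: [-3.125, 0.001, 0.027]
ft_force: [-0.1, -0.5, 0.1]
width: 0.0847
gripper_force: 0.0
```

View pics/w1.png

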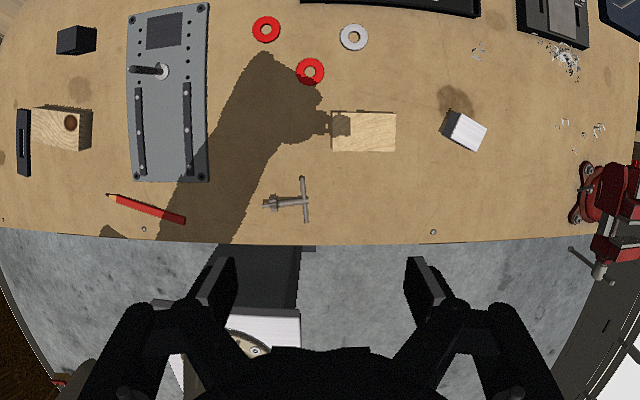

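View pics/w2.png

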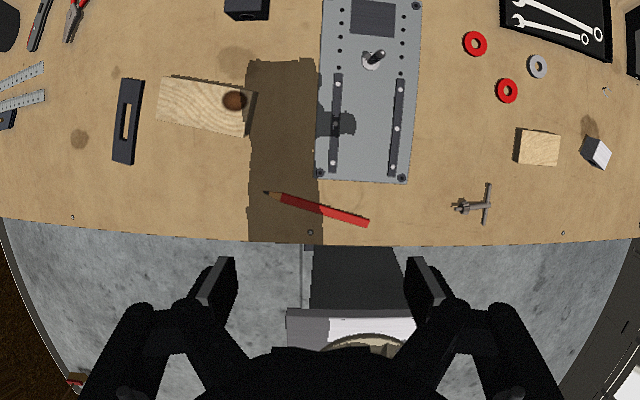

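Scaled: -0.06 m / 0.5 = -0.12.

```bash
echo '{"moves": [[0.085,0.12,0,-0.12,0,0,0],[0.085,0.12,0,-0.12,0,0,0],[0.085,0.12,0,-0.12,0,0,0]]}' | python3 -m pendant
cat >> h.py <<'E'
def ortho(f,x,y,z,sx,sy,k=2.0):
    "patch of plane z centred x,y; image up = +x, right = -y; k px per mm; ticks each 10 mm"
    H,W=int(sx*k),int(sy*k);v,u=np.mgrid[0:H,0:W]
    P=np.c_[x+(H/2-v.ravel())/k/1000,y-(u.ravel()-W/2)/k/1000,np.full(H*W,z)]
    m=proj(f,P).astype(np.float32).reshape(H,W,2)
    return cv2.remap(f['color'],m[...,0],m[...,1],cv2.INTER_CUBIC)[:,:,::-1]
def sheet(name,items,W=800,H=600):
    "items: (frame,x,y,z,sx,sy,k); left to right packing"
    im=np.zeros((H,W,3),np.uint8);x0=y0=h=0
    for t in items:
        p=ortho(*t)
        if x0+p.shape[1]>W: x0=0;y0+=h+4;h=0
        im[y0:y0+p.shape[0],x0:x0+p.shape[1]]=p
        print('at',x0,y0,'centre',t[1:4],'k',t[6]);x0+=p.shape[1]+4;h=max(h,p.shape[0])
    cv2.imwrite(f'pics/{name}.png',im)
E
python3 - <<'E'
from h import *
f=grab('wrist','w3');w1=load('w1');w2=load('w2')
sheet('s1',[(f,.55,.036,.012,310,170,1.9),(f,.523,.264,.038,110,190,1.9),(f,.663,.2,.056,90,90,1.9)])
sheet('s2',[(f,.506,.416,.012,180,120,1.8),(w2,.523,.264,.038,110,190,1.8),(w1,.486,-.259,.018,90,130,1.8),(w2,.506,.416,.012,180,120,1.8),(w1,.621,-.241,.01,70,70,1.8),(w2,.486,-.259,.018,90,130,1.8),(w2,.621,-.241,.01,70,70,1.8)])
E
```

```text
t: 2.55
position: [0.5117, 0.0962, 0.3616]
tool_rot: [-3.125, -0.001, 0.025]
ft_force: [0.3, 0.5, 0.2]
width: 0.0849
gripper_force: 0.0
at 0 0 centre (0.55, 0.036, 0.012) k 1.9
at 327 0 centre (0.523, 0.264, 0.038) k 1.9Traceback (most recent call last):
  File "<stdin>", line 3, in <module>
  File "h.py", line 50, in sheet
    im[y0:y0+p.shape[0],x0:x0+p.shape[1]]=p
    ~~^^^^^^^^^^^^^^^^^^^^^^^^^^^^^^^^^^^
ValueError: could not broadcast input array from shape (171,171,3) into shape (7,171,3)
```

Run:
```python
from h import *
f,w1,w2=load('w3'),load('w1'),load('w2')
sheet('s1',[(f,.55,.036,.012,310,170,1.9),(f,.523,.264,.038,110,190,1.9),(f,.663,.2,.056,90,50,1.9)])
sheet('s2',[(f,.506,.416,.012,180,120,1.6),(w2,.506,.416,.012,180,120,1.6),(w2,.523,.264,.038,110,190,1.6),(w1,.486,-.259,.018,90,130,1.6),(w1,.621,-.241,.01,70,70,1.6),(w2,.486,-.259,.018,90,130,1.6),(w2,.621,-.241,.01,70,70,1.6),(f,.663,.2,.056,90,90,1.6),(w1,.663,.2,.056,90,90,1.6)])
```

```text
at 0 0 centre (0.55, 0.036, 0.012) k 1.9
at 327 0 centre (0.523, 0.264, 0.038) k 1.9
at 692 0 centre (0.663, 0.2, 0.056) k 1.9
at 0 0 centre (0.506, 0.416, 0.012) k 1.6
at 196 0 centre (0.506, 0.416, 0.012) k 1.6
at 392 0 centre (0.523, 0.264, 0.038) k 1.6
at 0 292 centre (0.486, -0.259, 0.018) k 1.6
at 212 292 centre (0.621, -0.241, 0.01) k 1.6
at 328 292 centre (0.486, -0.259, 0.018) k 1.6
at 540 292 centre (0.621, -0.241, 0.01) k 1.6
at 656 292 centre (0.663, 0.2, 0.056) k 1.6
at 0 440 centre (0.663, 0.2, 0.056) k 1.6
```

View pics/s1.png

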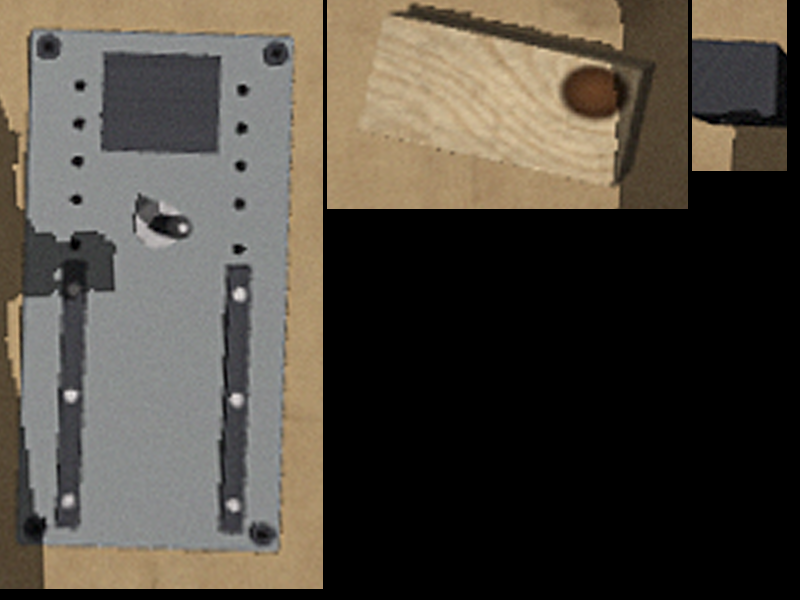

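View pics/s2.png

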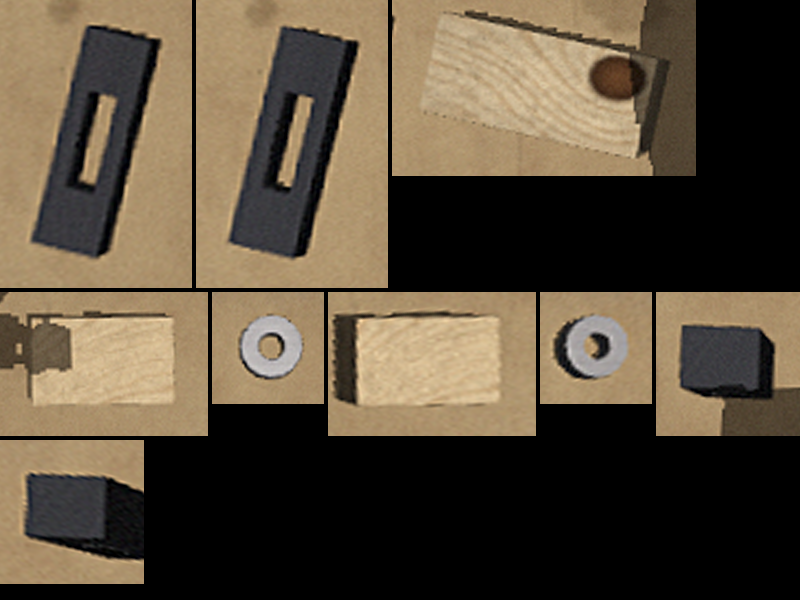

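The views show: the thick offcut with the knot at w2 (205,105). The small offcut is at w1 (363,131). The dark 56 mm block is at w1 (76,41), and the bright short block at (463,130). The strap is at w2 (127,122). Washer candidates are steel at w1 (354,37) and red rings at (266,29) and (310,71), so I choose the steel one. The crops confirm a bright ring, pine with knot, and a dark block about 40x50 on top at 56 mm.

```bash
cat >> h.py <<'E'
from scipy.optimize import least_squares
def pix(f,c,z,k,pc,pts):
    "ortho-sheet clicks -> source pixels"
    pts=np.array(pts,float);P=np.c_[c[0]-(pts[:,1]-pc[1])/k/1000,c[1]-(pts[:,0]-pc[0])/k/1000,np.full(len(pts),z)]
    return proj(f,P)
def fit(obs,x0,fixz=True):
    "obs: (frame, model pts mm, pixels); pose x,y,yaw,z"
    def res(p):
        r=[]
        for f,m,q in obs:
            m=np.array(m,float)/1000;c,s=np.cos(p[2]),np.sin(p[2])
            W=np.c_[p[0]+c*m[:,0]-s*m[:,1],p[1]+s*m[:,0]+c*m[:,1],m[:,2]+(0 if fixz else p[3])]
            r.append((proj(f,W)-q).ravel())
        return np.concatenate(r)
    n=3 if fixz else 4
    o=least_squares(res,list(x0)+[0]*(n-3),loss='soft_l1')
    print(np.round(o.x,4),'rms px',round(float(np.sqrt(np.mean(res(o.x)**2))),2));return o.x
E
python3 - <<'E'
from h import *
w1,w2,w3=load('w1'),load('w2'),load('w3')
pp=pix(w3,(.55,.036),.012,1.9,(161.5,294.5),[(32,30),(293,38),(278,551),(20,543),(104,53),(221,57),(218,153),(101,149),(63,262),(88,262),(56,526),(79,527),(226,266),(251,266),(219,531),(243,531),(183,230)])
pm=[(102,70,12),(102,-70,12),(-172,-70,12),(-172,70,12),(90,31,12),(90,-31,12),(38,-31,12),(38,31,12),(-20,49,18),(-20,37,18),(-160,49,18),(-160,37,18),(-20,-37,18),(-20,-49,18),(-160,-37,18),(-160,-49,18),(0,0,105)]
for fz in(1,0): fit([(w3,pm,pp)],(.55,.036,0),fz)
fit([(w2,[(-172,-70,12),(-172,70,12),(-20,49,18),(-20,37,18),(-160,37,18),(-160,-37,18),(-160,-49,18),(-20,-37,18)],np.array([(408,184),(314,180),(332,73),(342,73),(338,173),(387,176),(397,177),(395,79)]))],(.55,.036,0))
T=[(32,70,38),(-32,70,38),(-32,-70,38),(32,-70,38)]
a=(w3,T,pix(w3,(.523,.264),.038,1.9,(507.5,104.5),[(390,14),(360,130),(616,184),(640,65)]))
b=(w2,T,pix(w2,(.523,.264),.038,1.6,(544,88),[(441,12),(420,110),(638,157),(658,59)]))
for o in([a],[b],[a,b]): fit(o,(.523,.264,-.2))
fit([a,b],(.523,.264,-.2),0)
S=[(70,21,12),(-70,21,12),(-70,-21,12)]
a=(w3,S,pix(w3,(.506,.416),.012,1.6,(96,144),[(88,26),(32,240),(97,255)]))
b=(w2,S,pix(w2,(.506,.416),.012,1.6,(292,144),[(286,26),(228,240),(294,255)]))
for o in([a],[b],[a,b]): fit(o,(.506,.416,-.2))
fit([a,b],(.506,.416,-.2),0)
B=[(20,25,56),(20,-25,56),(-20,-25,56),(-20,25,56)]
a=(w3,B,pix(w3,(.663,.2),.056,1.6,(728,364),[(682,326),(757,329),(755,392),(681,387)]))
b=(w1,B,pix(w1,(.663,.2),.056,1.6,(72,512),[(27,474),(106,478),(104,543),(26,534)]))
fit([a,b],(.66,.2,0));fit([a,b],(.66,.2,0),0)
B=[(27.5,45,18),(27.5,-45,18),(-27.5,-45,18),(-27.5,45,18)]
a=(w1,B,pix(w1,(.486,-.259),.018,1.6,(104,364),[(32,318),(173,317),(173,403),(32,403)]))
b=(w2,B,pix(w2,(.486,-.259),.018,1.6,(432,364),[(357,317),(499,318),(499,404),(357,403)]))
fit([a,b],(.486,-.26,0));fit([a,b],(.486,-.26,0),0)
x,y,yw=.523,.264,-.2
E
```

```text
[ 0.587   0.0382 -0.0297] rms px 0.7
[ 0.5866  0.0375 -0.0293 -0.0062] rms px 0.38
[ 0.5869  0.0401 -0.0072] rms px 0.71
[ 0.5264  0.2679 -0.2031] rms px 0.96
[ 0.5252  0.2671 -0.2118] rms px 0.44
[ 0.5257  0.2673 -0.2086] rms px 0.79
[ 0.5251  0.2699 -0.2096 -0.0071] rms px 0.5
[ 0.5082  0.4183 -0.2539] rms px 0.46
[ 0.5082  0.4176 -0.2581] rms px 0.51
[ 0.5083  0.4179 -0.256 ] rms px 0.5
[ 0.5073  0.4224 -0.2555 -0.0064] rms px 0.27
[ 0.6663  0.2052 -0.0567] rms px 0.83
[ 0.667   0.2071 -0.0566 -0.0034] rms px 0.7
[ 0.4883 -0.2576 -0.001 ] rms px 0.57
[ 0.4879 -0.2588 -0.0009 -0.0032] rms px 0.37
```

```bash
cat >> h.py <<'E'
def rel(x,y,z,yaw):
    s=env.observe();R0=R.from_euler('xyz',s['tool_rot'])
    rv=(R0.inv()*R.from_euler('xyz',[np.pi,0,yaw])).as_rotvec()
    d=R0.inv().apply(np.array([x,y,z])-s['position'])
    print('shift',np.round(d,4),'rot',np.round(rv,4),'q1,q6',np.round(s['q'][[0,5]],2) if hasattr(s['q'],'shape') else (s['q'][0],s['q'][5]))
E
python3 -c "
from h import *
rel(.526,.268,.12,1.362)"
```

```text
shift [ 0.0199 -0.167   0.2438] rot [-0.0148 -0.0109 -1.3369] q1,q6 [0.02 3.14]
```

Scaled: 0.244 m / 0.5 = 0.488, 0.02 m / 0.5 = 0.04, -1.337 rad / 6.2832 = -0.2128.

```bash
echo '{"moves": [[0.085,0.04,-0.334,0.488,-0.0024,-0.0018,-0.2128],[0.085,0.04,-0.334,0.488,-0.0024,-0.0018,-0.2128],[0.085,0.04,-0.334,0.488,-0.0024,-0.0018,-0.2128],[0.085,0.04,-0.334,0.488,-0.0024,-0.0018,-0.2128],[0.085,0.04,-0.334,0.488,-0.0024,-0.0018,-0.2128],[0.085,0.04,-0.334,0.488,-0.0024,-0.0018,-0.2128],[0.085,0.04,-0.334,0.488,-0.0024,-0.0018,-0.2128],[0.085,0.04,-0.334,0.488,-0.0024,-0.0018,-0.2128]]}' | python3 -m pendant; python3 -c "
from h import *
f=grab('wrist','w4')
c,s=np.cos(-.209),np.sin(-.209)
print(np.round(proj(f,[(.5257+c*a-s*b,.2673+s*a+c*b,.038) for a,b in((.032,.07),(-.032,.07),(-.032,-.07),(.032,-.07))])))
rel(.526,.268,.005,1.362)"
```

```text
t: 3.6
position: [0.5242, 0.2686, 0.1195]
tool_rot: [-3.141, 0.001, 1.363]
ft_force: [-0.3, -0.6, 0.6]
width: 0.0849
gripper_force: 0.0
[[367. 118.]
 [277. 118.]
 [285. 285.]
 [358. 285.]]
shift [-0.0003  0.0017  0.1148] rot [-0.0005  0.0005  0.0007] q1,q6 [0.34 2.12]
```

View pics/w4.png

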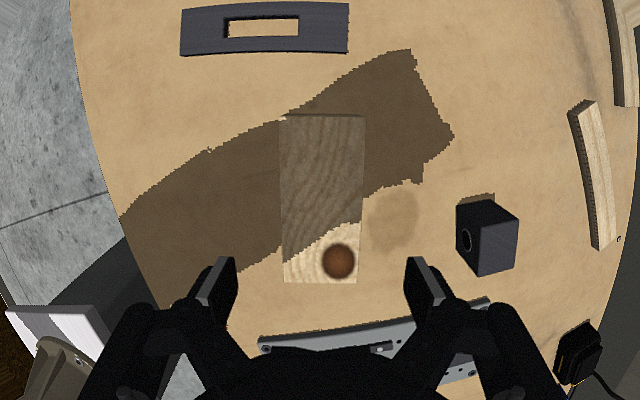

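Scaled: 0.115 m / 0.5 = 0.23, 0.1 m / 0.5 = 0.2.

```bash
echo '{"moves": [[0.085,0,0.004,0.12,0,0,0],[0.085,0,0.004,0.2,0,0,0],[0.085,0,0.004,0.23,0,0,0],[0.085,0,0.004,0.23,0,0,0],[0.05,0,0.004,0.23,0,0,0],[0.05,0,0.004,0.23,0,0,0],[0.05,0,0.004,0.23,0,0,0],[0.05,0,0.004,0.23,0,0,0]]}' | python3 -m pendant; python3 -c "
from h import *
c=np.array([np.cos(-.0295),np.sin(-.0295)])
p=np.array([.587,.0385])-.09*c
print(p); rel(p[0],p[1],.10,np.pi-.0295)"
```

```text
t: 4.65
position: [0.5291, 0.2698, 0.0074]
tool_rot: [3.138, -0.002, 1.364]
ft_force: [-0.8, -0.3, 7.4]
width: 0.0631
gripper_force: 67.5
[0.49703916 0.04115461]
shift [-0.2301  0.0158 -0.093 ] rot [ 4.8000e-03  1.7000e-03 -1.7476e+00] q1,q6 [0.34 2.11]
```

Scaled: -0.23 m / 0.5 = -0.46, -0.093 m / 0.5 = -0.186, -1.748 rad / 6.2832 = -0.2782.

```bash
echo '{"moves": [[0.05,0,0,-0.1,0,0,0],[0.05,-0.1,0.01,-0.186,0,0,-0.0302],[0.05,-0.46,0.032,-0.186,0.0008,0.0003,-0.2782],[0.05,-0.46,0.032,-0.186,0.0008,0.0003,-0.2782],[0.05,-0.46,0.032,-0.186,0.0008,0.0003,-0.2782],[0.05,-0.46,0.032,-0.186,0.0008,0.0003,-0.2782],[0.05,-0.46,0.032,-0.186,0.0008,0.0003,-0.2782],[0.05,-0.46,0.032,-0.186,0.0008,0.0003,-0.2782]]}' | python3 -m pendant;echo '{"moves": [[0.05,0,0,0,0,0,-0.0589],[0.05,0,0,0,0,0,-0.0589],[0.05,0,0,0,0,0,-0.0589]]}' | python3 -m pendant; python3 -c "
from h import *
grab('wrist','w5')
rel(.497,.0412,.0205,np.pi-.0295)"
```

```text
t: 5.65
position: [0.496, 0.0402, 0.0987]
tool_rot: [-3.14, -0.002, 2.63]
ft_force: [-0.6, 0.2, -1.1]
width: 0.0625
gripper_force: 67.2
t: 6.02
position: [0.496, 0.0407, 0.0986]
tool_rot: [-3.141, -0.002, 2.993]
ft_force: [-0.6, -0.4, -1.6]
width: 0.0631
gripper_force: 67.2
shift [-0.0011  0.0006  0.078 ] rot [-0.0004 -0.0024 -0.1207] q1,q6 [-0.08  0.07]
```

View pics/w5.png

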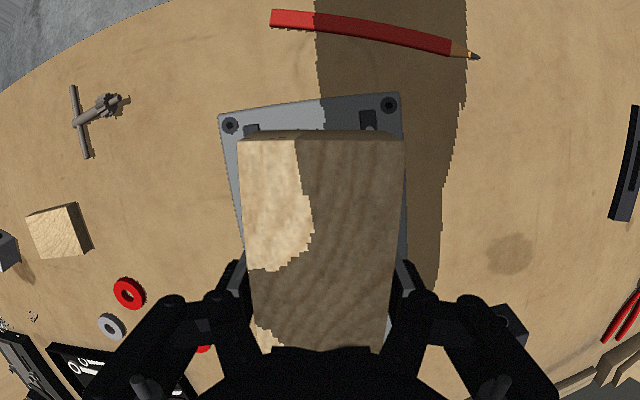

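```bash
python3 - <<'E'
from h import *
f=load('w5');s=env.observe();R0=R.from_euler('xyz',s['tool_rot'])
for u,v in((238,140),(404,141)): print(R0.inv().apply(at(f,u,v,.1292)-s['position']))
E
echo '{"moves": [[0.05,-0.002,0.002,0.06,0,-0.0003,-0.0193],[0.05,-0.002,0.002,0.12,0,-0.0003,-0.0193],[0.05,-0.002,0.002,0.144,0,-0.0003,-0.0193],[0.05,-0.002,0.002,0.144,0,-0.0003,-0.0193]]}' | python3 -m pendant
python3 -c "
from h import *
grab('wrist','w6')
rel(.497,.0412,.0195,np.pi-.0295)"
```

```text
[ 0.06717062 -0.02986644 -0.03050641]
[ 0.06691878  0.03125129 -0.03053866]
t: 6.58
position: [0.4962, 0.0416, 0.0257]
tool_rot: [-3.141, -0.003, 3.115]
ft_force: [0.5, -0.4, -1.5]
width: 0.0634
gripper_force: 67.1
shift [ 0.     -0.0003  0.007 ] rot [-0.0003 -0.001   0.0027] q1,q6 [-0.08 -0.05]
```

Scaled: -0.16 m / 0.5 = -0.32, -0.05 m / 0.5 = -0.1, 0.003 rad / 6.2832 = 0.0005.

```bash
echo '{"moves": [[0.05,0,0,0.013,0,0,0.0005],[0.05,0,0,0.013,0,0,0.0005],[0.085,0,0,0.013,0,0,0.0005],[0.085,0,0,0.013,0,0,0.0005],[0.085,0,0,0.013,0,0,0.0005],[0.085,0,0,-0.08,0,0,0.0005],[0.085,0,0,-0.2,0,0,0.0005],[0.085,-0.1,0,-0.32,0,0,0.0005]]}' | python3 -m pendant
echo '{"moves": [[0.085,-0.12,0,-0.24,0,0,0],[0.085,-0.12,0,-0.24,0,0,0],[0.085,-0.12,0,-0.24,0,0,0],[0.085,-0.12,0,-0.24,0,0,0]]}' | python3 -m pendant
python3 - <<'E'
from h import *
f=grab('wrist','w7')
sheet('s3',[(f,.497,.0412,.05,180,130,2.6),(f,.497,.0412,.018,180,130,2.6)],800,600)
E
```

```text
t: 7.62
position: [0.5353, 0.0409, 0.1765]
tool_rot: [-3.141, -0.002, 3.113]
ft_force: [1.5, 0.3, -0.5]
width: 0.0849
gripper_force: 0.0
t: 8.12
position: [0.5973, 0.0389, 0.2939]
tool_rot: [-3.141, -0.001, 3.113]
ft_force: [-0.3, 0.0, -0.5]
width: 0.0855
gripper_force: 0.0
at 0 0 centre (0.497, 0.0412, 0.05) k 2.6
at 342 0 centre (0.497, 0.0412, 0.018) k 2.6
```

View pics/s3.png

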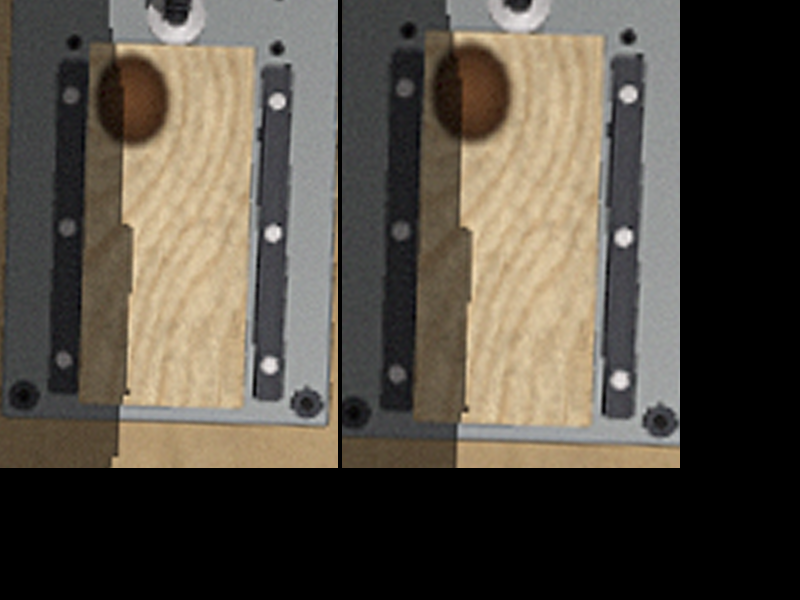

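```bash
python3 -c "
from h import *
rel(.497,.0412,.02,np.pi-.0295)"
```

```text
shift [ 0.0985 -0.0005  0.273 ] rot [-0.0002 -0.0032  0.0008] q1,q6 [-0.07 -0.04]
```

Scaled: 0.273 m / 0.5 = 0.546, 0.25 m / 0.5 = 0.5, -0.003 rad / 6.2832 = -0.0005.

```bash
echo '{"moves": [[0.085,0.1,-0.001,0.08,0,-0.0005,0],[0.085,0.197,-0.001,0.16,0,-0.0005,0],[0.085,0.197,-0.001,0.28,0,-0.0005,0],[0.085,0.197,-0.001,0.4,0,-0.0005,0],[0.085,0.197,-0.001,0.5,0,-0.0005,0],[0.085,0.197,-0.001,0.546,0,-0.0005,0],[0.085,0.197,-0.001,0.546,0,-0.0005,0],[0.05,0.197,-0.001,0.546,0,-0.0005,0]]}' | python3 -m pendant
echo '{"moves": [[0.05,0,0,0,0,0,0],[0.05,0,0,0,0,0,0],[0.05,0,0,0,0,0,0]]}' | python3 -m pendant
python3 -c "
from h import *
rel(.4941,.0398,.0205,np.pi-.0295)"
```

```text
t: 9.18
position: [0.4977, 0.0412, 0.0214]
tool_rot: [-3.141, 0.001, 3.113]
ft_force: [0.4, 0.3, 0.3]
width: 0.0694
gripper_force: 0.0
t: 9.55
position: [0.4991, 0.0411, 0.0223]
tool_rot: [-3.141, 0.004, 3.113]
ft_force: [-1.7, 0.5, 5.9]
width: 0.0633
gripper_force: 67.6
shift [ 0.005  -0.0015  0.0017] rot [-0.0004  0.0039  0.0009] q1,q6 [-0.08 -0.05]
```

Scaled: -0.006 m / 0.5 = -0.012, -0.001 m / 0.5 = -0.002.

```bash
echo '{"moves": [[0.05,0,0,-0.012,0,0,0],[0.05,0.002,-0.002,-0.012,0,0,0]]}' | python3 -m pendant
python3 -c "
from h import *
rel(.4962,.0397,.0225,np.pi-.0295)"
```

```text
t: 9.8
position: [0.4976, 0.0401, 0.0276]
tool_rot: [-3.141, 0.003, 3.113]
ft_force: [-0.5, 0.2, -2.2]
width: 0.0628
gripper_force: 67.0
shift [ 0.0014 -0.0005  0.0051] rot [-0.0004  0.0027  0.001 ] q1,q6 [-0.08 -0.05]
```

Scaled: -0.17 m / 0.5 = -0.34, 0.0014 m / 0.5 = 0.0028, 0.003 rad / 6.2832 = 0.0005.

```bash
echo '{"moves": [[0.05,0.0028,-0.001,0.004,0,0.0005,0.0002],[0.05,0.0028,-0.001,0.01,0,0.0005,0.0002],[0.085,0.0028,-0.001,0.01,0,0.0005,0.0002],[0.085,0.0028,-0.001,0.01,0,0.0005,0.0002],[0.085,0.0028,-0.001,0.01,0,0.0005,0.0002],[0.085,0.002,-0.001,-0.1,0,0,0],[0.085,0,0,-0.22,0,0,0],[0.085,-0.12,0,-0.34,0,0,0]]}' | python3 -m pendant
echo '{"moves": [[0.085,-0.08,0,-0.2,0,0,0],[0.085,-0.08,0,-0.2,0,0,0],[0.085,-0.08,0,-0.2,0,0,0]]}' | python3 -m pendant
python3 - <<'E'
from h import *
f=grab('wrist','w8')
sheet('s4',[(f,.497,.0412,.05,180,130,2.6),(f,.497,.0412,.018,180,130,2.6)],690,470)
rel(.488,-.2576,.12,np.pi/2)
E
```

```text
t: 10.8
position: [0.5397, 0.0393, 0.1843]
tool_rot: [-3.141, 0.002, 3.113]
ft_force: [1.1, -0.4, 0.7]
width: 0.085
gripper_force: 0.0
t: 11.18
position: [0.5839, 0.0376, 0.2851]
tool_rot: [-3.141, 0.01, 3.113]
ft_force: [-0.4, -0.3, -0.8]
width: 0.0851
gripper_force: 0.0
at 0 0 centre (0.497, 0.0412, 0.05) k 2.6
at 342 0 centre (0.497, 0.0412, 0.018) k 2.6
shift [ 0.0866 -0.2979  0.1624] rot [0.0036 0.0044 1.5421] q1,q6 [-0.07 -0.04]
```

View pics/s4.png

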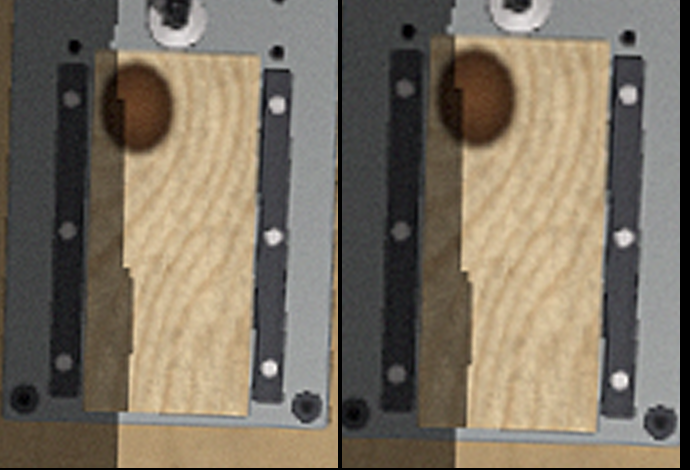

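The rows are not in the units I measure in: shifts go in shares of 50 cm and turns go in shares of 2 pi rad. I convert before sending: -0.298 m / 0.5 = -0.596, 0.162 m / 0.5 = 0.324, 1.542 rad / 6.2832 = 0.2454.

```bash
echo '{"moves": [[0.085,0.174,-0.596,0.324,0.0006,0.0006,0.2454],[0.085,0.174,-0.596,0.324,0.0006,0.0006,0.2454],[0.085,0.174,-0.596,0.324,0.0006,0.0006,0.2454],[0.085,0.174,-0.596,0.324,0.0006,0.0006,0.2454],[0.085,0.174,-0.596,0.324,0.0006,0.0006,0.2454],[0.085,0.174,-0.596,0.324,0.0006,0.0006,0.2454],[0.085,0.174,-0.596,0.324,0.0006,0.0006,0.2454],[0.085,0.174,-0.596,0.324,0.0006,0.0006,0.2454]]}' | python3 -m pendant
python3 -c "
from h import *
rel(.4883,-.2576,-.001,np.pi/2)
f=grab('wrist','w9')
print(np.round(proj(f,[(.4883+a,-.2576+b,.018) for a in(.0275,-.0275) for b in(-.045,.045)])))"
```

```text
t: 12.22
position: [0.4834, -0.257, 0.1171]
tool_rot: [-3.135, -0.003, 1.605]
ft_force: [0.3, 0.2, 0.0]
width: 0.0846
gripper_force: 0.0
shift [-0.0011  0.0056  0.1181] rot [-0.0066 -0.0024  0.0343] q1,q6 [-0.63  0.9 ]
[[355. 251.]
 [363. 149.]
 [292. 249.]
 [293. 146.]]
```

Scaled: 0.112 m / 0.5 = 0.224, 0.1 m / 0.5 = 0.2, 0.034 rad / 6.2832 = 0.0054.

```bash
echo '{"moves": [[0.085,-0.002,0.0112,0.12,-0.001,-0.0003,0.0054],[0.085,-0.002,0.0112,0.2,-0.001,-0.0003,0.0054],[0.085,-0.002,0.0112,0.224,-0.001,-0.0003,0.0054],[0.085,-0.002,0.0112,0.224,-0.001,-0.0003,0.0054]]}' | python3 -m pendant
python3 -c "
from h import *
f=grab('wrist','w10');cv2.imwrite('pics/w9c.png',load('w9')['color'][100:300,240:420,::-1].repeat(3,0).repeat(3,1))
rel(.4883,-.2576,-.001,np.pi/2)"
```

```text
t: 12.78
position: [0.4902, -0.2576, 0.0068]
tool_rot: [3.14, 0.001, 1.58]
ft_force: [0.1, 0.0, -0.1]
width: 0.0849
gripper_force: 0.0
shift [ 0.0009 -0.0029  0.009 ] rot [0.0032 0.0024 0.0091] q1,q6 [-0.63  0.93]
```

View pics/w9c.png

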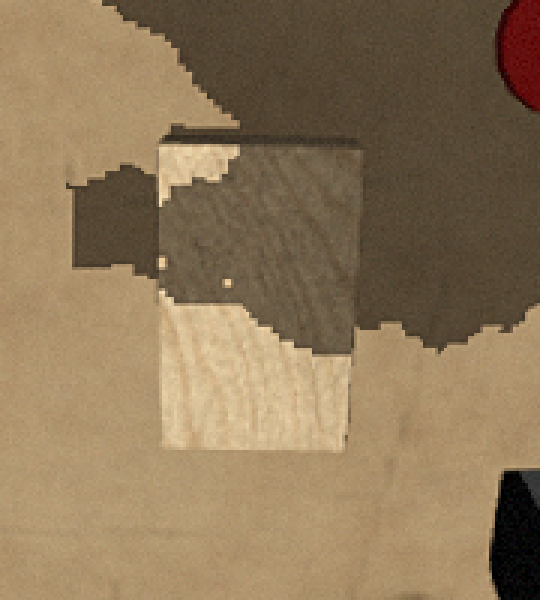

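Scaled: 0.008 m / 0.5 = 0.016, -0.002 m / 0.5 = -0.004, 0.003 rad / 6.2832 = 0.0005.

```bash
echo '{"moves": [[0.085,0.001,-0.004,0.016,0.0005,0.0003,0.0011],[0.085,0.001,-0.004,0.016,0.0005,0.0003,0.0011],[0.05,0.001,-0.004,0.016,0.0005,0.0003,0.0011],[0.04,0.001,-0.004,0.016,0.0005,0.0003,0.0011],[0.04,0.001,-0.004,0.016,0.0005,0.0003,0.0011],[0.04,0.001,-0.004,0.016,0.0005,0.0003,0.0011],[0.04,0.001,-0.004,0.016,0.0005,0.0003,0.0011]]}' | python3 -m pendant
python3 -c "
from h import *
rel(.497,.0398,.115,np.pi-.0295)"
```

```text
t: 13.7
position: [0.4897, -0.2584, 0.0002]
tool_rot: [3.14, 0.001, 1.572]
ft_force: [-0.0, 0.8, 6.3]
width: 0.0533
gripper_force: 64.1
shift [ 0.298   0.0078 -0.1152] rot [ 1.0000e-04  2.0000e-03 -1.5401e+00] q1,q6 [-0.63  0.94]
```

Scaled: 0.298 m / 0.5 = 0.596, -0.05 m / 0.5 = -0.1, -1.54 rad / 6.2832 = -0.2451.

```bash
echo '{"moves": [[0.04,0,0,-0.1,0,0,0],[0.04,0.12,0.004,-0.2,0,0,-0.0302],[0.04,0.596,0.016,-0.23,0,0.0003,-0.2451],[0.04,0.596,0.016,-0.23,0,0.0003,-0.2451],[0.04,0.596,0.016,-0.23,0,0.0003,-0.2451],[0.04,0.596,0.016,-0.23,0,0.0003,-0.2451],[0.04,0.596,0.016,-0.23,0,0.0003,-0.2451],[0.04,0.596,0.016,-0.23,0,0.0003,-0.2451]]}' | python3 -m pendant
echo '{"moves": [[0.04,0,0,0,0,0,-0.0302],[0.04,0,0,0,0,0,-0.0302],[0.04,0,0,0,0,0,-0.0302]]}' | python3 -m pendant
python3 -c "
from h import *
f=grab('wrist','w11')
rel(.498,.0401,.0515,np.pi-.0295)"
```

```text
t: 14.7
position: [0.4964, 0.0416, 0.1142]
tool_rot: [3.141, -0.001, 2.894]
ft_force: [0.4, 0.0, -0.3]
width: 0.0536
gripper_force: 63.5
t: 15.08
position: [0.4966, 0.0401, 0.1141]
tool_rot: [3.141, -0.001, 3.071]
ft_force: [1.0, 0.2, -0.2]
width: 0.0536
gripper_force: 63.5
shift [-0.0015  0.0001  0.0627] rot [ 0.0009 -0.0013 -0.0403] q1,q6 [-0.08 -0.01]
```

Scaled: 0.058 m / 0.5 = 0.116, 0.05 m / 0.5 = 0.1, -0.04 rad / 6.2832 = -0.0064.

```bash
echo '{"moves": [[0.04,-0.003,0,0.06,0.0002,-0.0002,-0.0064],[0.04,-0.003,0,0.1,0.0002,-0.0002,-0.0064],[0.04,-0.003,0,0.116,0.0002,-0.0002,-0.0064],[0.04,-0.003,0,0.116,0.0002,-0.0002,-0.0064]]}' | python3 -m pendant
python3 -c "
from h import *
rel(.498,.0401,.0512,np.pi-.0295)"
```

```text
t: 15.62
position: [0.4979, 0.04, 0.0561]
tool_rot: [-3.142, -0.001, 3.114]
ft_force: [0.8, -0.2, -0.5]
width: 0.0533
gripper_force: 63.5
shift [-0.0001  0.0001  0.0049] rot [-0.     -0.0009  0.0014] q1,q6 [-0.08 -0.05]
```

Scaled: -0.15 m / 0.5 = -0.3, -0.05 m / 0.5 = -0.1, -0.001 rad / 6.2832 = -0.0002.

```bash
echo '{"moves": [[0.04,0,0,0.011,0,-0.0002,0.0002],[0.04,0,0,0.011,0,-0.0002,0.0002],[0.085,0,0,0.011,0,-0.0002,0.0002],[0.085,0,0,0.011,0,-0.0002,0.0002],[0.085,0,0,0.011,0,-0.0002,0.0002],[0.085,0,0,-0.1,0,0,0],[0.085,0,0,-0.2,0,0,0],[0.085,-0.12,0,-0.3,0,0,0]]}' | python3 -m pendant
echo '{"moves": [[0.085,-0.08,0,-0.16,0,0,0],[0.085,-0.08,0,-0.16,0,0,0],[0.085,-0.08,0,-0.16,0,0,0]]}' | python3 -m pendant
python3 - <<'E'
from h import *
f=grab('wrist','w12')
sheet('s5',[(f,.497,.0405,.068,170,110,2.4),(f,.497,.0405,.05,170,110,2.4),(f,.497,.0405,.018,170,110,2.4)],800,410)
rel(.6665,.2055,.13,np.pi-.057)
E
```

```text
t: 16.62
position: [0.5441, 0.0391, 0.1987]
tool_rot: [-3.142, -0.001, 3.115]
ft_force: [1.5, -0.1, 0.1]
width: 0.0851
gripper_force: 0.0
t: 17.0
position: [0.588, 0.0375, 0.2781]
tool_rot: [-3.141, 0.004, 3.114]
ft_force: [-0.7, 0.1, 0.1]
width: 0.0855
gripper_force: 0.0
at 0 0 centre (0.497, 0.0405, 0.068) k 2.4
at 268 0 centre (0.497, 0.0405, 0.05) k 2.4
at 536 0 centre (0.497, 0.0405, 0.018) k 2.4
shift [-0.0754  0.1699  0.1463] rot [-0.0001  0.0006  0.0299] q1,q6 [-0.07 -0.05]
```

View pics/s5.png

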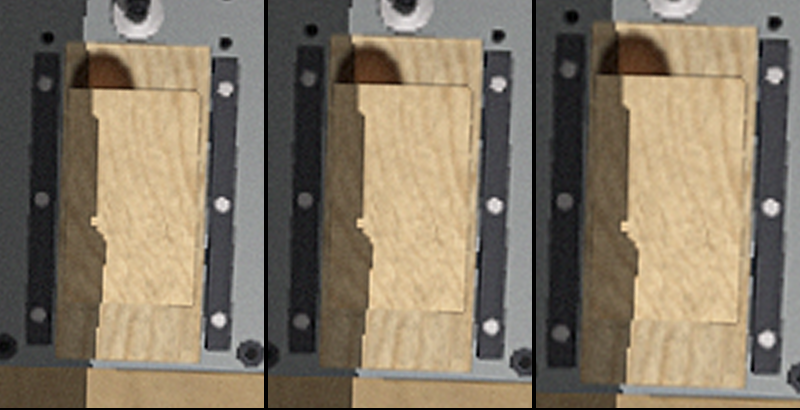

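```bash
python3 -c "
from h import *
rel(.498,.0401,.0506,np.pi-.0295)"
```

```text
shift [0.0886 0.     0.2256] rot [-0.0001  0.0006  0.0024] q1,q6 [-0.07 -0.05]
```

Scaled: 0.2256 m / 0.5 = 0.4512, 0.2 m / 0.5 = 0.4, 0.002 rad / 6.2832 = 0.0003.

```bash
echo '{"moves": [[0.085,0.1,0,0.08,0,0,0.0003],[0.085,0.1772,0,0.16,0,0,0.0003],[0.085,0.1772,0,0.28,0,0,0.0003],[0.085,0.1772,0,0.4,0,0,0.0003],[0.085,0.1772,0,0.4512,0,0,0.0003],[0.085,0.1772,0,0.4512,0,0,0.0003],[0.05,0.1772,0,0.4512,0,0,0.0003],[0.04,0.1772,0,0.4512,0,0,0.0003]]}' | python3 -m pendant
echo '{"moves": [[0.04,0,0,0,0,0,0],[0.04,0,0,0,0,0,0],[0.04,0,0,0,0,0,0],[0.04,0,0,0,0,0,0]]}' | python3 -m pendant
echo '{"moves": [[0.04,0,0,-0.012,0,0,0],[0.04,0.004,0,-0.012,0,0,0],[0.04,0.004,0,-0.012,0,0,0]]}' | python3 -m pendant
```

```text
t: 18.05
position: [0.4989, 0.04, 0.0526]
tool_rot: [-3.141, 0.003, 3.112]
ft_force: [0.2, 0.4, 2.2]
width: 0.0533
gripper_force: 63.4
t: 18.55
position: [0.4991, 0.04, 0.0525]
tool_rot: [-3.141, 0.003, 3.112]
ft_force: [-0.5, 0.8, 6.3]
width: 0.0535
gripper_force: 63.9
t: 18.92
position: [0.4952, 0.0402, 0.0567]
tool_rot: [-3.142, -0.0, 3.112]
ft_force: [-0.7, 0.5, 0.1]
width: 0.0535
gripper_force: 63.3
```

Scaled: -0.11 m / 0.5 = -0.22, -0.05 m / 0.5 = -0.1.

```bash
echo '{"moves": [[0.04,0,0,0.004,0,0,0],[0.04,0,0,0.0086,0,0,0],[0.04,0,0,0.0086,0,0,0],[0.085,0,0,0.0086,0,0,0],[0.085,0,0,0.0086,0,0,0],[0.085,0,0,0.0086,0,0,0],[0.085,0,0,-0.1,0,0,0],[0.085,0,0,-0.22,0,0,0]]}' | python3 -m pendant
echo '{"moves": [[0.085,-0.1,0,-0.12,0,0,0],[0.085,-0.18,0,-0.24,0,0,0],[0.085,-0.18,0,-0.24,0,0,0],[0.085,-0.18,0,-0.24,0,0,0]]}' | python3 -m pendant
python3 - <<'E'
from h import *
f=grab('wrist','w13')
sheet('s6',[(f,.497,.0405,.068,170,110,2.4),(f,.497,.0405,.05,170,110,2.4),(f,.587,.038,.105,60,60,2.4),(f,.651,.036,.012,70,80,2.4)],800,600)
rel(.6665,.2055,.13,np.pi-.057)
E
```

```text
t: 19.92
position: [0.4945, 0.0402, 0.167]
tool_rot: [3.142, -0.003, 3.112]
ft_force: [0.7, -0.5, -0.6]
width: 0.0848
gripper_force: 0.0
t: 20.42
position: [0.5872, 0.0374, 0.2878]
tool_rot: [-3.141, 0.003, 3.112]
ft_force: [-0.5, -0.1, -1.0]
width: 0.0852
gripper_force: 0.0
at 0 0 centre (0.497, 0.0405, 0.068) k 2.4
at 268 0 centre (0.497, 0.0405, 0.05) k 2.4
at 536 0 centre (0.587, 0.038, 0.105) k 2.4
at 0 412 centre (0.651, 0.036, 0.012) k 2.4
shift [-0.0759  0.1703  0.1562] rot [-0.0001 -0.0001  0.0278] q1,q6 [-0.07 -0.04]
```

View pics/s6.png

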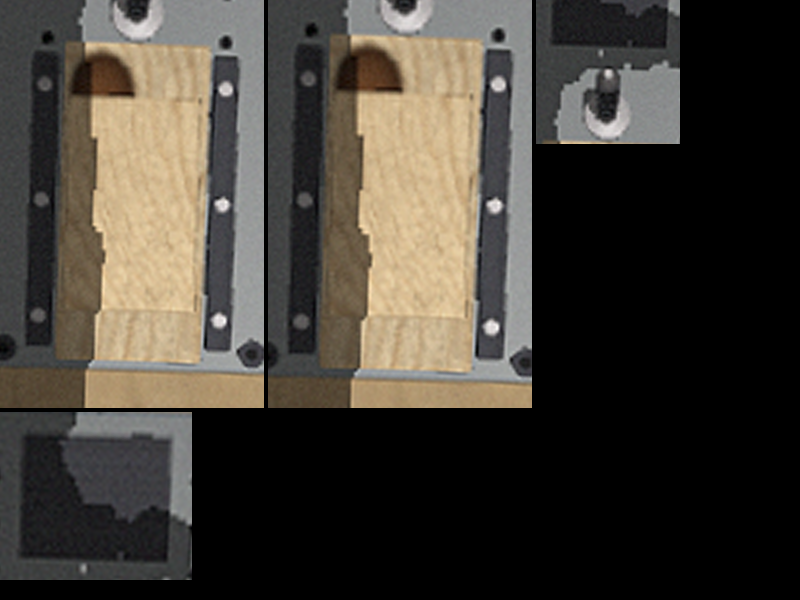

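```bash
cat >> h.py <<'E'
from scipy.optimize import differential_evolution,minimize
from scipy.ndimage import map_coordinates
def rect(a,b,z): return [[(a/2*s,-b/2,z),(a/2*s,b/2,z)] for s in(1,-1)]+[[(-a/2,b/2*s,z),(a/2,b/2*s,z)] for s in(1,-1)]
def circ(r,z,n=24): t=np.linspace(0,2*np.pi,n+1);return [[(r*np.cos(a),r*np.sin(a),z),(r*np.cos(b),r*np.sin(b),z)] for a,b in zip(t,t[1:])]
def efit(f,segs,z0,x0,span=(.012,.012,.08)):
    "pose x,y,yaw maximising image gradient across projected model edges (mm, z above z0)"
    g=cv2.GaussianBlur(f['color'].astype(np.float32),(0,0),1.0)
    S=np.array(segs,float)/1000;n=40 if len(S)<12 else 6;t=np.linspace(.04,.96,n)
    P=S[:,:1]+(S[:,1:]-S[:,:1])*t[None,:,None]
    def score(p):
        c,s=np.cos(p[2]),np.sin(p[2]);M=P.reshape(-1,3)
        W=np.c_[p[0]+c*M[:,0]-s*M[:,1],p[1]+s*M[:,0]+c*M[:,1],M[:,2]+z0]
        q=proj(f,W).reshape(len(S),n,2);d=q[:,-1]-q[:,0];d/=np.linalg.norm(d,axis=1)[:,None]
        nr=np.stack([-d[:,1],d[:,0]],1)[:,None]
        v=0
        for ch in range(3):
            a,b=[map_coordinates(g[...,ch],[(q+k*nr)[...,1],(q+k*nr)[...,0]],order=1,mode='nearest') for k in(1,-1)]
            v=v+np.abs(a-b)
        return -np.mean(np.minimum(v,120))
    b=[(x-w,x+w) for x,w in zip(x0,span)]
    o=differential_evolution(score,b,popsize=20,maxiter=60,seed=1,tol=1e-6)
    print(np.round(o.x,4),'score',round(-o.fun,1));return o.x
PAD=rect(52,62,0);TALL=rect(40,50,56);STRAP=rect(140,42,12)+rect(61,17,12);WASH=circ(20,10)+circ(8,10)
RAILS=[[(a,b,6),(c,d,6)] for s in(1,-1) for a,b,c,d in((-160,37*s,-20,37*s),(-160,49*s,-20,49*s),(-160,37*s,-160,49*s),(-20,37*s,-20,49*s))]
E
echo '{"moves": [[0.085,-0.026,0.337,0,0,0,0.0045],[0.085,-0.026,0.337,0,0,0,0.0045],[0.085,-0.026,0.337,0,0,0,0.0045],[0.085,-0.026,0.337,0,0,0,0.0045],[0.085,-0.026,0.337,0,0,0,0.0045]]}' | python3 -m pendant
python3 - <<'E'
from h import *
f=load('w13');A=(.02,.02,.06)
print('pad');efit(f,PAD,.012,(.6504,.0361,-.03))
print('rails->origin');efit(f,RAILS,.012,(.587,.038,-.03))
print('thick');efit(f,rect(140,64,38),.012,(.497,.041,-.03));print('small');efit(f,rect(90,55,18),.05,(.497,.041,-.03))
print('tall');f=grab('wrist','w14');efit(f,TALL,0,(.6665,.2055,-.057));efit(load('w3'),TALL,0,(.6665,.2055,-.057))
print('strap');efit(f,STRAP,0,(.508,.418,-.256));efit(load('w3'),STRAP,0,(.508,.418,-.256));efit(load('w4'),STRAP,0,(.508,.418,-.256))
print('washer');efit(load('w1'),WASH,0,(.6216,-.2427,0));efit(load('w2'),WASH,0,(.6216,-.2427,0))
s=env.observe();print(s['position'],s['tool_rot'])
E
```

```text
t: 21.1
position: [0.6022, 0.2052, 0.2853]
tool_rot: [-3.14, -0.003, 3.085]
ft_force: [1.1, 0.8, 0.2]
width: 0.085
gripper_force: 0.0
pad
[ 0.6505  0.0363 -0.0176] score 84.7
rails->origin
[ 0.587   0.0381 -0.03  ] score 91.7
thick
[ 0.4975  0.0408 -0.0264] score 74.0
small
[ 0.4974  0.037  -0.    ] score 54.4
tall
[ 0.6669  0.2063 -0.0273] score 82.4
[ 0.6679  0.2059 -0.0318] score 98.7
strap
[ 0.5065  0.4198 -0.2494] score 100.1
[ 0.5084  0.4196 -0.2465] score 94.8
[ 0.5071  0.4188 -0.2473] score 105.6
washer
[ 0.623  -0.2428 -0.0186] score 83.5
[ 0.6227 -0.2423  0.061 ] score 90.6
[0.60253713 0.20459607 0.28572938] [-3.14053839e+00 -1.99548967e-03  3.08381457e+00]
```

```bash
python3 -c "
from h import *
rel(.667,.2058,.006,np.pi-.03)"
```

```text
shift [-0.0648  0.0052  0.2796] rot [-0.001  -0.002  -0.0278] q1,q6 [0.2  0.26]
```

Scaled: 0.2795 m / 0.5 = 0.559, 0.265 m / 0.5 = 0.53, -0.028 rad / 6.2832 = -0.0045.

```bash
echo '{"moves": [[0.085,-0.08,0.006,0.09,0,-0.0003,-0.0045],[0.085,-0.13,0.01,0.2,0,-0.0003,-0.0045],[0.085,-0.13,0.01,0.32,0,-0.0003,-0.0045],[0.085,-0.13,0.01,0.44,0,-0.0003,-0.0045],[0.085,-0.13,0.01,0.53,0,-0.0003,-0.0045],[0.085,-0.13,0.01,0.559,0,-0.0003,-0.0045],[0.085,-0.13,0.01,0.559,0,-0.0003,-0.0045],[0.06,-0.13,0.01,0.559,0,-0.0003,-0.0045]]}' | python3 -m pendant
echo '{"moves": [[0.035,0,0,0,0,0,0],[0.035,0,0,0,0,0,0],[0.035,0,0,0,0,0,0],[0.035,0,0,0,0,0,0],[0.035,0,0,0,0,0,0]]}' | python3 -m pendant
python3 -c "
from h import *
p=env.observe()['position'];rel(p[0]-.0161,p[1]-.1701,.10,np.pi-.03)"
```

```text
t: 22.15
position: [0.6706, 0.2068, 0.01]
tool_rot: [3.141, 0.006, 3.112]
ft_force: [-0.6, 0.1, 0.0]
width: 0.0696
gripper_force: 0.0
t: 22.78
position: [0.6707, 0.2067, 0.0101]
tool_rot: [3.142, 0.007, 3.112]
ft_force: [-0.8, -2.3, 7.9]
width: 0.0496
gripper_force: 64.7
shift [ 0.0105 -0.1705 -0.09  ] rot [0.     0.0069 0.0006] q1,q6 [0.19 0.21]
```

Scaled: -0.17 m / 0.5 = -0.34, -0.09 m / 0.5 = -0.18, 0.007 rad / 6.2832 = 0.0011.

```bash
echo '{"moves": [[0.035,0,0,-0.1,0,0,0],[0.035,0,-0.04,-0.18,0,0.0011,0],[0.035,0.021,-0.16,-0.18,0,0.0011,0],[0.035,0.021,-0.28,-0.18,0,0.0011,0],[0.035,0.021,-0.34,-0.18,0,0.0011,0],[0.035,0.021,-0.34,-0.18,0,0.0011,0],[0.035,0.021,-0.34,-0.18,0,0.0011,0]]}' | python3 -m pendant
python3 -c "
from h import *
rel(.6707-.0161,.2067-.1701,.0225,np.pi-.03)"
```

```text
t: 23.65
position: [0.6523, 0.0376, 0.0965]
tool_rot: [3.141, -0.007, 3.112]
ft_force: [-0.6, -0.0, -6.2]
width: 0.0495
gripper_force: 65.7
shift [-0.0028 -0.001   0.074 ] rot [ 0.0006 -0.0066  0.0007] q1,q6 [-0.07 -0.04]
```

Scaled: 0.068 m / 0.5 = 0.136, 0.06 m / 0.5 = 0.12, -0.0135 rad / 6.2832 = -0.0021.

```bash
echo '{"moves": [[0.035,-0.0056,-0.002,0.06,0,-0.0021,0],[0.035,-0.0056,-0.002,0.12,0,-0.0021,0],[0.035,-0.0056,-0.002,0.136,0,-0.0021,0],[0.035,-0.0056,-0.002,0.136,0,-0.0021,0],[0.035,-0.0056,-0.002,0.136,0,-0.0021,0]]}' | python3 -m pendant
python3 -c "
from h import *
rel(.6707-.0161,.2067-.1701,.0222,np.pi-.03)"
```

```text
t: 24.28
position: [0.6566, 0.0365, 0.0307]
tool_rot: [-3.141, 0.011, 3.113]
ft_force: [1.1, 0.2, -7.4]
width: 0.0494
gripper_force: 65.4
shift [0.0021 0.     0.0084] rot [-0.0002  0.0109  0.0015] q1,q6 [-0.07 -0.04]
```

Scaled: 0.0075 m / 0.5 = 0.015, 0.004 m / 0.5 = 0.008, 0.004 rad / 6.2832 = 0.0006.

```bash
echo '{"moves": [[0.035,0.004,0,0.008,0,0.0006,0],[0.035,0.004,0,0.015,0,0.0006,0],[0.035,0.004,0,0.015,0,0.0006,0]]}' | python3 -m pendant
```

```text
t: 24.65
position: [0.654, 0.0361, 0.0221]
tool_rot: [-3.141, 0.006, 3.112]
ft_force: [0.7, -0.5, -4.3]
width: 0.049
gripper_force: 66.1
```

Touching down (part of weight taken). Release and go up to look.

Scaled: -0.23 m / 0.5 = -0.46, -0.17 m / 0.5 = -0.34.

```bash
echo '{"moves": [[0.035,0,0,0.0016,0,0,0],[0.085,0,0,0.0016,0,0,0],[0.085,0,0,0.0016,0,0,0],[0.085,0,0,0.0016,0,0,0],[0.085,0,0,-0.1,0,0,0],[0.085,0,0,-0.22,0,0,0],[0.085,0.04,0,-0.34,0,0,0],[0.085,0.12,0,-0.46,0,0,0]]}' | python3 -m pendant
echo '{"moves": [[0.085,0.06,0,-0.1,0,0,0],[0.085,0.06,0,-0.1,0,0,0],[0.085,0.06,0,-0.1,0,0,0]]}' | python3 -m pendant
python3 - <<'E'
from h import *
f=grab('wrist','w15')
efit(f,TALL,.012,(.651,.036,-.03));o=efit(f,RAILS,.012,(.587,.038,-.03))
s=env.observe();print(s['position'],s['tool_rot']); rel(.46,.41,.26,np.pi-.25)
E
```

```text
t: 25.65
position: [0.5987, 0.0377, 0.245]
tool_rot: [-3.141, 0.007, 3.112]
ft_force: [0.6, 0.2, 0.3]
width: 0.0854
gripper_force: 0.0
t: 26.02
position: [0.5682, 0.0387, 0.2927]
tool_rot: [-3.141, 0.005, 3.112]
ft_force: [0.5, -0.0, -0.4]
width: 0.0848
gripper_force: 0.0
[ 6.499e-01  3.620e-02 -2.000e-04] score 81.4
[ 0.5863  0.0384 -0.0283] score 88.7
[0.56800193 0.0387099  0.29154509] [-3.14150324  0.00327849  3.11240117]
shift [0.1189 0.368  0.0311] rot [0.0003 0.0033 0.2208] q1,q6 [-0.07 -0.04]
```

Scaled: 0.366 m / 0.5 = 0.732, 0.014 m / 0.5 = 0.028, 0.218 rad / 6.2832 = 0.0347.

```bash
echo '{"moves": [[0.085,0.028,0.732,0.02,0,0.0005,0.0347],[0.085,0.028,0.732,0.02,0,0.0005,0.0347],[0.085,0.028,0.732,0.02,0,0.0005,0.0347],[0.085,0.028,0.732,0.02,0,0.0005,0.0347],[0.085,0.028,0.732,0.02,0,0.0005,0.0347],[0.085,0.028,0.732,0.02,0,0.0005,0.0347],[0.085,0.028,0.732,0.02,0,0.0005,0.0347],[0.085,0.028,0.732,0.02,0,0.0005,0.0347]]}' | python3 -m pendant
python3 - <<'E'
from h import *
f=grab('wrist','w16')
o=efit(f,STRAP,0,(.507,.419,-.2475))
rel(o[0],o[1]-.0007,.002,np.pi+o[2])
E
```

```text
t: 27.08
position: [0.5645, 0.4049, 0.2799]
tool_rot: [-3.139, -0.001, 2.895]
ft_force: [0.2, -0.0, 0.7]
width: 0.0851
gripper_force: 0.0
[ 0.5067  0.4201 -0.2461] score 79.3
shift [0.0599 0.001  0.2788] rot [-0.0017 -0.0004 -0.0017] q1,q6 [0.51 0.75]
```

Scaled: 0.275 m / 0.5 = 0.55, 0.26 m / 0.5 = 0.52, -0.002 rad / 6.2832 = -0.0003.

```bash
echo '{"moves": [[0.085,0.06,0.002,0.1,-0.0003,0,-0.0003],[0.085,0.12,0.002,0.2,-0.0003,0,-0.0003],[0.085,0.12,0.002,0.32,-0.0003,0,-0.0003],[0.085,0.12,0.002,0.44,-0.0003,0,-0.0003],[0.085,0.12,0.002,0.52,-0.0003,0,-0.0003],[0.085,0.12,0.002,0.55,-0.0003,0,-0.0003],[0.085,0.12,0.002,0.55,-0.0003,0,-0.0003]]}' | python3 -m pendant
python3 -c "
from h import *
rel(.5067,.4194,0.0005,np.pi-.246)"
```

```text
t: 28.0
position: [0.5075, 0.4195, 0.0074]
tool_rot: [3.14, 0.001, 2.895]
ft_force: [-0.0, 0.3, 1.1]
width: 0.0852
gripper_force: 0.0
shift [ 0.0007 -0.0003  0.0069] rot [ 0.0015  0.0008 -0.0008] q1,q6 [0.57 0.82]
```

Scaled: 0.006 m / 0.5 = 0.012, 0.0007 m / 0.5 = 0.0014, 0.0015 rad / 6.2832 = 0.0002.

```bash
echo '{"moves": [[0.085,0.0014,0,0.012,0.0002,0.0002,-0.0002],[0.06,0.0014,0,0.012,0.0002,0.0002,-0.0002],[0.03,0.0014,0,0.012,0.0002,0.0002,-0.0002],[0.03,0.0014,0,0.012,0.0002,0.0002,-0.0002],[0.03,0.0014,0,0.012,0.0002,0.0002,-0.0002],[0.03,0.0014,0,0.012,0.0002,0.0002,-0.0002],[0.03,0.0014,0,0.012,0.0002,0.0002,-0.0002],[0.03,0.0014,0,0.012,0.0002,0.0002,-0.0002]]}' | python3 -m pendant
python3 -c "
from h import *
print(env.observe()['tool_rot'])
o=np.array([.5866,.0382]);t=o+.005*np.array([np.cos(.029),-np.sin(.029)]);print(t,t-[.5067,.4201])"
```

```text
t: 29.0
position: [0.5072, 0.4213, 0.0028]
tool_rot: [3.14, 0.002, 2.898]
ft_force: [-0.3, -0.7, 6.5]
width: 0.0404
gripper_force: 61.9
[3.13971012e+00 1.82958505e-03 2.89758921e+00]
[0.5915979  0.03805502] [ 0.0848979  -0.38204498]
```

Scaled: -0.352 m / 0.5 = -0.704, -0.175 m / 0.5 = -0.35, -0.215 rad / 6.2832 = -0.0342.

```bash
echo '{"moves": [[0.03,0,0,-0.1,0,0,0],[0.03,-0.02,-0.04,-0.2,0,0,0],[0.03,-0.08,-0.14,-0.26,0,0,-0.0159],[0.03,-0.13,-0.25,-0.314,0.0002,-0.0003,-0.0342],[0.03,-0.18,-0.36,-0.314,0.0002,-0.0003,-0.0342],[0.03,-0.24,-0.47,-0.314,0.0002,-0.0003,-0.0342],[0.03,-0.29,-0.58,-0.314,0.0002,-0.0003,-0.0342],[0.03,-0.35,-0.704,-0.314,0.0002,-0.0003,-0.0342]]}' | python3 -m pendant
python3 -c "
from h import *
rel(.592,.0378,.16,np.pi-.029)"
```

```text
t: 30.0
position: [0.5889, 0.0435, 0.1575]
tool_rot: [-3.141, 0.001, 3.113]
ft_force: [0.4, -0.1, -4.3]
width: 0.0398
gripper_force: 62.8
shift [-0.0033 -0.0056 -0.0025] rot [-0.0003  0.0009  0.0002] q1,q6 [-0.06 -0.03]
```

Scaled: -0.005 m / 0.5 = -0.01, -0.003 m / 0.5 = -0.006, 0.001 rad / 6.2832 = 0.0002.

```bash
echo '{"moves": [[0.03,-0.006,-0.01,0,0,0.0002,0],[0.03,-0.006,-0.01,0,0,0.0002,0]]}' | python3 -m pendant
python3 - <<'E'
from h import *
f=grab('wrist','w17')
s=env.observe();print(s['position'],s['tool_rot'])
NE=[[(-70,-21,12),(-70,21,12)],[(-70,21,12),(-22,21,12)],[(-70,-21,12),(-22,-21,12)],[(-30.5,-8.5,12),(-30.5,8.5,12)]]
efit(f,NE,s['position'][2]-.0028,(.592,.038,-.03),(.008,.008,.03))
efit(f,RAILS,.012,(.587,.038,-.03))
rel(.592,.0378,.12,np.pi-.029)
E
```

```text
t: 30.25
position: [0.5918, 0.0397, 0.1574]
tool_rot: [-3.142, -0.0, 3.111]
ft_force: [0.4, 0.4, -3.7]
width: 0.0398
gripper_force: 62.9
[0.59158105 0.04070565 0.15755581] [ 3.14156987e+00 -3.86853633e-04  3.11250321e+00]
[ 0.5915  0.0399 -0.0383] score 77.2
[ 0.5871  0.0374 -0.0335] score 78.6
shift [-0.0005 -0.0029  0.0376] rot [ 0.     -0.0004 -0.0001] q1,q6 [-0.07 -0.04]
```

Scaled: 0.037 m / 0.5 = 0.074, -0.0025 m / 0.5 = -0.005.

```bash
echo '{"moves": [[0.03,-0.001,-0.005,0.06,0,0,0],[0.03,-0.001,-0.005,0.074,0,0,0],[0.03,-0.001,-0.005,0.074,0,0,0]]}' | python3 -m pendant
python3 -c "
from h import *
rel(.592,.0378,.0708,np.pi-.029)"
```

```text
t: 30.68
position: [0.5919, 0.039, 0.1209]
tool_rot: [-3.141, -0.0, 3.114]
ft_force: [-0.3, -0.0, -3.6]
width: 0.0398
gripper_force: 62.8
shift [-0.0002 -0.0012  0.0501] rot [-0.0004 -0.0005  0.0017] q1,q6 [-0.07 -0.04]
```

Scaled: 0.044 m / 0.5 = 0.088, 0.04 m / 0.5 = 0.08, 0.001 rad / 6.2832 = 0.0002.

```bash
echo '{"moves": [[0.03,0,-0.0024,0.02,0,0,0.0002],[0.03,0,-0.0024,0.04,0,0,0.0002],[0.03,0,-0.0024,0.06,0,0,0.0002],[0.03,0,-0.0024,0.08,0,0,0.0002],[0.03,0,-0.0024,0.088,0,0,0.0002],[0.03,0,-0.0024,0.088,0,0,0.0002]]}' | python3 -m pendant
python3 -c "
from h import *
rel(.592,.0378,.0708,np.pi-.029)"
```

```text
t: 31.42
position: [0.5926, 0.0363, 0.0769]
tool_rot: [-3.141, 0.001, 3.111]
ft_force: [-0.1, -0.6, -3.9]
width: 0.0395
gripper_force: 62.9
shift [0.0006 0.0014 0.0061] rot [-0.0006  0.0007 -0.0013] q1,q6 [-0.07 -0.04]
```

No side force, so the stud is in the slot. Seat it and release.

Scaled: 0.0058 m / 0.5 = 0.0116, 0.003 m / 0.5 = 0.006, -0.001 rad / 6.2832 = -0.0002.

```bash
echo '{"moves": [[0.03,0.0012,0.0028,0.006,0,0.0002,-0.0002],[0.03,0.0012,0.0028,0.0116,0,0.0002,-0.0002],[0.03,0.0012,0.0028,0.0116,0,0.0002,-0.0002],[0.03,0.0012,0.0028,0.0116,0,0.0002,-0.0002]]}' | python3 -m pendant
```

```text
t: 31.92
position: [0.5923, 0.0378, 0.0716]
tool_rot: [-3.141, 0.001, 3.112]
ft_force: [0.4, 0.7, -4.2]
width: 0.0398
gripper_force: 62.9
```

Scaled: -0.17 m / 0.5 = -0.34, -0.11 m / 0.5 = -0.22.

```bash
echo '{"moves": [[0.03,0,0,0.0024,0,0,0],[0.03,0,0,0.0024,0,0,0],[0.085,0,0,0.0024,0,0,0],[0.085,0,0,0.0024,0,0,0],[0.085,0,0,0.0024,0,0,0],[0.085,0,0,-0.1,0,0,0],[0.085,0,0,-0.22,0,0,0],[0.085,0,0,-0.34,0,0,0]]}' | python3 -m pendant
echo '{"moves": [[0.085,0.06,0,-0.1,0,0,0],[0.085,0.06,0,-0.1,0,0,0],[0.085,0.06,0,-0.1,0,0,0]]}' | python3 -m pendant
python3 - <<'E'
from h import *
f=grab('wrist','w18')
efit(f,STRAP,.068,(.592,.038,-.03));efit(f,rect(140,42,12),.068,(.592,.038,-.03));o=efit(f,RAILS,.012,(.587,.038,-.03))
efit(f,TALL,.012,(.651,.036,-.03))
# washer look: TCP 0.06 beyond washer
rel(.622+.05,-.2425,.26,np.pi-.029)
E
```

```text
t: 32.92
position: [0.592, 0.0379, 0.2433]
tool_rot: [-3.141, 0.001, 3.112]
ft_force: [0.6, -0.5, 0.4]
width: 0.0851
gripper_force: 0.0
t: 33.3
position: [0.5623, 0.0388, 0.2914]
tool_rot: [-3.141, 0.001, 3.112]
ft_force: [-0.4, 0.5, -0.1]
width: 0.0851
gripper_force: 0.0
[ 0.5929  0.0383 -0.0357] score 73.1
[ 0.5919  0.0393 -0.0043] score 85.9
[ 0.5871  0.0383 -0.0287] score 90.1
[0.6492 0.0362 0.004 ] score 78.0
shift [-0.1182 -0.278   0.0304] rot [-0.0005 -0.0008 -0.0002] q1,q6 [-0.07 -0.04]
```

Scaled: -0.278 m / 0.5 = -0.556, 0.03 m / 0.5 = 0.06.

```bash
echo '{"moves": [[0.085,-0.22,-0.556,0.06,0,0,0],[0.085,-0.22,-0.556,0.06,0,0,0],[0.085,-0.22,-0.556,0.06,0,0,0],[0.085,-0.22,-0.556,0.06,0,0,0],[0.085,-0.22,-0.556,0.06,0,0,0],[0.085,-0.22,-0.556,0.06,0,0,0]]}' | python3 -m pendant
python3 - <<'E'
from h import *
f=grab('wrist','w19')
o=efit(f,WASH,0,(.6225,-.2425,0));q=proj(f,[o[0]+.014,o[1],.01])[0].astype(int);print(q,f['color'][q[1],q[0]],proj(f,[o[0],o[1],.01]))
rel(o[0],o[1],.002,np.pi-.029)
E
```

```text
t: 34.1
position: [0.6636, -0.2462, 0.2559]
tool_rot: [3.14, -0.006, 3.108]
ft_force: [0.6, 0.2, -0.3]
width: 0.085
gripper_force: 0.0
[ 0.6227 -0.2412 -0.0702] score 84.9
[322 141] [227 224 222] [[322.21005176 130.88270404]]
shift [0.0396 0.0009 0.2555] rot [ 0.0021 -0.0049 -0.0031] q1,q6 [-0.47 -0.43]
```

Scaled: 0.25 m / 0.5 = 0.5, 0.24 m / 0.5 = 0.48, -0.003 rad / 6.2832 = -0.0005.

```bash
echo '{"moves": [[0.085,0.04,0.002,0.1,0.0003,-0.0008,-0.0005],[0.085,0.08,0.002,0.2,0.0003,-0.0008,-0.0005],[0.085,0.08,0.002,0.32,0.0003,-0.0008,-0.0005],[0.085,0.08,0.002,0.42,0.0003,-0.0008,-0.0005],[0.085,0.08,0.002,0.48,0.0003,-0.0008,-0.0005],[0.085,0.08,0.002,0.5,0.0003,-0.0008,-0.0005],[0.085,0.08,0.002,0.5,0.0003,-0.0008,-0.0005]]}' | python3 -m pendant
python3 -c "
from h import *
rel(.6227,-.2414,.0005,np.pi-.029)"
```

```text
t: 35.02
position: [0.624, -0.2392, 0.0116]
tool_rot: [-3.14, 0.005, 3.117]
ft_force: [0.1, -0.3, -0.4]
width: 0.0849
gripper_force: 0.0
shift [ 0.0013 -0.0022  0.0111] rot [-0.0021  0.0047  0.0039] q1,q6 [-0.49 -0.46]
```

Scaled: 0.0085 m / 0.5 = 0.017, -0.002 m / 0.5 = -0.004, 0.004 rad / 6.2832 = 0.0006.

```bash
echo '{"moves": [[0.085,0.0026,-0.004,0.017,-0.0003,0.0006,0.0006],[0.085,0.0026,-0.004,0.017,-0.0003,0.0006,0.0006],[0.085,0.0026,-0.004,0.017,-0.0003,0.0006,0.0006]]}' | python3 -m pendant
python3 -c "
from h import *
rel(.6227,-.2414,.0005,np.pi-.029)"
```

```text
t: 35.4
position: [0.6233, -0.2426, 0.004]
tool_rot: [-3.141, 0.003, 3.111]
ft_force: [-0.0, -0.4, -1.2]
width: 0.085
gripper_force: 0.0
shift [0.0006 0.0012 0.0035] rot [-0.0011  0.0025 -0.0013] q1,q6 [-0.49 -0.46]
```

Scaled: 0.003 m / 0.5 = 0.006, 0.001 m / 0.5 = 0.002, 0.002 rad / 6.2832 = 0.0003.

```bash
echo '{"moves": [[0.085,0.0012,0.002,0.006,0,0.0003,0],[0.05,0.0012,0.002,0.006,0,0.0003,0],[0.03,0.0012,0.002,0.006,0,0.0003,0],[0.03,0.0012,0.002,0.006,0,0.0003,0],[0.03,0.0012,0.002,0.006,0,0.0003,0],[0.03,0.0012,0.002,0.006,0,0.0003,0],[0.03,0.0012,0.002,0.006,0,0.0003,0],[0.03,0.0012,0.002,0.006,0,0.0003,0]]}' | python3 -m pendant
python3 -c "
from h import *
s=env.observe();print(s['position']);p=s['position']
rel(p[0],p[1],.15,np.pi-.029);rel(.587+p[0]-.6227,.0382,.15,np.pi-.029)"
```

```text
t: 36.4
position: [0.6226, -0.2414, 0.0009]
tool_rot: [-3.141, 0.0, 3.111]
ft_force: [-0.8, 1.2, 5.9]
width: 0.0368
gripper_force: 59.7
[ 0.6226322  -0.24143826  0.00088521]
shift [-0.     -0.0002 -0.1491] rot [-0.001   0.0003 -0.0012] q1,q6 [-0.49 -0.46]
shift [ 0.0441  0.2783 -0.1494] rot [-0.001   0.0003 -0.0012] q1,q6 [-0.49 -0.46]
```

Scaled: 0.278 m / 0.5 = 0.556, 0.25 m / 0.5 = 0.5, -0.001 rad / 6.2832 = -0.0002.

```bash
echo '{"moves": [[0.03,0,0,-0.1,0,0,0],[0.03,0,0.04,-0.2,0,0,0],[0.03,0.02,0.14,-0.298,-0.0002,0,-0.0002],[0.03,0.04,0.26,-0.298,-0.0002,0,-0.0002],[0.03,0.06,0.38,-0.298,-0.0002,0,-0.0002],[0.03,0.088,0.5,-0.298,-0.0002,0,-0.0002],[0.03,0.088,0.556,-0.298,-0.0002,0,-0.0002],[0.03,0.088,0.556,-0.298,-0.0002,0,-0.0002]]}' | python3 -m pendant
python3 - <<'E'
from h import *
s=env.observe();f=grab('wrist','w20');p=s['position'];print(p,s['tool_rot'])
W=[c for c in circ(20,10)+circ(8,10) if c[0][0]<4 and abs(c[0][1])<17]
efit(f,W,p[2]-.001,(p[0],p[1],0),(.008,.008,.001))
efit(f,circ(8,10),p[2]-.001,(p[0],p[1],0),(.008,.008,.001))
efit(f,RAILS,.012,(.587,.038,-.03))
rel(.587,.0382,.118,np.pi-.029)
E
```

```text
t: 37.4
position: [0.5862, 0.0404, 0.1487]
tool_rot: [3.141, -0.001, 3.116]
ft_force: [0.7, 0.0, -0.9]
width: 0.0366
gripper_force: 60.3
[0.58620871 0.04043564 0.14873496] [ 3.14098161e+00 -1.15450607e-03  3.11643282e+00]
[0.5855 0.041  0.001 ] score 78.8
[ 0.5854  0.0409 -0.001 ] score 76.7
[ 0.587   0.0375 -0.0322] score 92.5
shift [-0.0005 -0.0007  0.0307] rot [ 0.    -0.001  0.002] q1,q6 [-0.07 -0.04]
```

Scaled: 0.03 m / 0.5 = 0.06, 0.02 m / 0.5 = 0.04, 0.002 rad / 6.2832 = 0.0003.

```bash
echo '{"moves": [[0.03,-0.002,-0.002,0.04,0,-0.0002,0.0003],[0.03,-0.002,-0.002,0.06,0,-0.0002,0.0003],[0.03,-0.002,-0.002,0.06,0,-0.0002,0.0003]]}' | python3 -m pendant
python3 - <<'E'
from h import *
s=env.observe();f=grab('wrist','w21');p=s['position'];print(p)
efit(f,circ(8,10),p[2]-.001,(p[0],p[1],0),(.008,.008,.001))
efit(f,RAILS,.012,(.587,.038,-.03))
rel(.5876,.0377,.0815,np.pi-.029)
E
```

```text
t: 37.83
position: [0.587, 0.036, 0.1179]
tool_rot: [3.141, -0.002, 3.109]
ft_force: [0.5, -0.9, -0.2]
width: 0.0363
gripper_force: 60.3
[0.58696537 0.03604883 0.11790176]
[0.5863 0.0365 0.001 ] score 82.2
[ 0.5868  0.0374 -0.0317] score 94.7
shift [-0.0001  0.0015  0.0372] rot [ 0.0004 -0.0007 -0.0035] q1,q6 [-0.08 -0.04]
```

Scaled: 0.015 m / 0.5 = 0.03, 0.008 m / 0.5 = 0.016, -0.002 rad / 6.2832 = -0.0003.

```bash
echo '{"moves": [[0.03,-0.0008,0.0028,0,0,0,-0.0003],[0.03,-0.0008,0.0028,0,0,0,-0.0003],[0.03,-0.0008,0.0028,0.016,0,0,-0.0003],[0.03,-0.0008,0.0028,0.03,0,0,-0.0003],[0.03,-0.0008,0.0028,0.03,0,0,-0.0003]]}' | python3 -m pendant
python3 -c "
from h import *
rel(.5876,.0374,.0815,np.pi-.029)"
```

```text
t: 38.5
position: [0.5874, 0.0385, 0.103]
tool_rot: [3.141, -0.002, 3.112]
ft_force: [-0.3, 0.1, -0.4]
width: 0.0368
gripper_force: 60.3
shift [-0.0003 -0.0011  0.0215] rot [ 0.0005 -0.0015 -0.0001] q1,q6 [-0.07 -0.04]
```

Scaled: 0.0205 m / 0.5 = 0.041, 0.018 m / 0.5 = 0.036, -0.001 rad / 6.2832 = -0.0002.

```bash
echo '{"moves": [[0.03,-0.0004,-0.0016,0.012,0,-0.0002,0],[0.03,-0.0004,-0.0016,0.024,0,-0.0002,0],[0.03,-0.0004,-0.0016,0.036,0,-0.0002,0],[0.03,-0.0004,-0.0016,0.041,0,-0.0002,0],[0.03,-0.0004,-0.0016,0.041,0,-0.0002,0]]}' | python3 -m pendant
```

```text
t: 39.12
position: [0.5882, 0.0376, 0.0833]
tool_rot: [3.141, 0.001, 3.112]
ft_force: [1.3, -0.2, 0.1]
width: 0.0374
gripper_force: 60.3
```

Scaled: -0.21 m / 0.5 = -0.42, 0.001 m / 0.5 = 0.002.

```bash
echo '{"moves": [[0.03,0,0,0.002,0,0,0],[0.085,0,0,0.002,0,0,0],[0.085,0,0,0.002,0,0,0],[0.085,0,0,0.002,0,0,0],[0.085,0,0,-0.08,0,0,0],[0.085,0,0,-0.2,0,0,0],[0.085,0,0,-0.32,0,0,0],[0.085,0.06,0,-0.42,0,0,0]]}' | python3 -m pendant
echo '{"moves": [[0.085,0,0,0,0,0,0],[0.085,0,0,0,0,0,0]]}' | python3 -m pendant
python3 - <<'E'
from h import *
f=grab('wrist','w22')
for z in (.075,.08,.085): print(z);efit(f,WASH,z,(.587,.038,0),(.01,.01,.001))
efit(f,STRAP,.068,(.592,.038,-.03));efit(f,RAILS,.012,(.587,.038,-.03));efit(f,TALL,.012,(.651,.036,-.03))
efit(f,rect(140,64,38),.012,(.497,.041,-.03))
E
```

```text
t: 40.12
position: [0.5593, 0.0382, 0.2957]
tool_rot: [3.141, 0.004, 3.112]
ft_force: [0.1, 0.5, 0.2]
width: 0.0847
gripper_force: 0.0
t: 40.38
position: [0.5582, 0.0384, 0.2934]
tool_rot: [3.141, 0.002, 3.112]
ft_force: [-0.2, 0.1, -0.9]
width: 0.0851
gripper_force: 0.0
0.075
[0.5897 0.0384 0.001 ] score 75.4
0.08
[ 0.588   0.0384 -0.001 ] score 73.6
0.085
[ 0.5865  0.0384 -0.001 ] score 70.8
[ 0.5927  0.038  -0.0361] score 62.4
[ 0.5866  0.0383 -0.0289] score 89.2
[ 0.649   0.0362 -0.0155] score 80.9
[ 0.4977  0.041  -0.0316] score 65.4
```

```bash
python3 -c "
from workcell import env
print(env.finish_job())"
```

```text
the job is handed in; nothing more can be done
None
```

The job is handed in, after about 40 s of robot time. The thick and small offcuts, dark 56 mm block, strap and steel washer are placed as asked. The last camera fits put each one within about 2 mm of its target, except the small offcut, last measured before the strap went on.

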